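# Pass a rotor rack through a gated chute

### The job

Press the long pedal plate down with one fingertip so that the stop gate swings up and, keeping it held up, push the rotor rack by its back along the chute, past the gate, until it is fully home against the end stop, without the rack running into the gate or the gate coming down on it. Then let the gate drop shut behind the rack. Only press and push: do not lift or tip the rack, and leave the other things on the bench where they are.

Things in the scene. Friction and masses are not known exactly. Their poses are not given: they have to be found in the camera images.
- chute: Fixed aluminium chute. Origin on the bench top, on the channel's centre line, in the gate's plane. +y: the way the rack must travel; x across (pedal on +x side); z up. Floor plate 4 mm thick, y -243 to 142, x -40 to 95 mm. Channel walls: inner faces x = -30 and 30, 4 mm thick, tops at z = 24 mm. Hinge blocks at x = 44, y = -236 and 60, 40 mm high, carry the gate's 8 mm rod along y at x = 42, z = 32.
- end_stop (a point): Middle of the end stop's face, at bench height: chute x = 0, y = 132 mm. The stop, a bar across the channel's +y end, is 34 mm high. The rack is home when its front touches it: the rack's origin is then at chute y = 77 mm, its back 22 mm past the gate's plane.
- rack: Grey plastic rotor rack, block 56 (x) x 110 (y) x 34 mm, three rotors (24 mm wide, to z = 60) fixed on top along its middle. At its back (-y) end an upright push tab 24 mm wide, to z = 61, flush with the block's back face (y = -55). Origin: centre of underside; axes as the chute's. 0.3 to 0.55 kg. Starts on the chute floor, its front 15 to 65 mm short of the gate arm.
- gate (a joint): Angle of the gate (arm, rod and pedal turn as one). 0 = shut, arm level across the channel; grows as the pedal is pressed; 1.05 rad = fully open, a hard stop. The arm clears the rack from about 0.75. A spring shuts it when let go; the rack cannot push it open. A fingertip needs about 1 N to start it and 4 to 6 N to hold it fully open.
- gate_tip (a point): Free end of the gate's steel stop arm, 12 mm wide along y. Shut, the arm reaches level from the hinge rod towards -x, to this tip at chute x = 8, y = 0, z = 32 mm (arm 28 to 36 mm above the bench). Fully open it leans up steeply, tip at about chute x = 25, nowhere higher than 66 mm above the bench.
- pedal_mid (a point): Point on the top of the flat steel pedal plate, 25 mm out from the hinge axis, mid-length. Plate 4 mm thick, chute y -225 to 50 mm, 4 to 45 mm out from the axis on the +x side. Shut, it slopes up outwards 33 degrees (outer edge x 80, z 57); fully open, down outwards 27 degrees (outer edge x 82, z 12; at x = 62 its top is at z = 24). A fingertip may slide along it, keeping the gate open.
- stator: plain steel stator ring standing flat, 72 mm outside diameter, 34 mm tall. Bystander, leave alone. Origin: centre of its underside.
- jar: clear jar with black cap, 52 mm diameter, 70 mm tall. Bystander, leave alone. Origin: centre of its underside.
- shaft: short upright steel motor shaft, 60 mm tall, 22 mm wide head. Bystander, leave alone. Origin: centre of its underside.
- wrench: steel wrench lying flat, 150 mm long. Bystander, leave alone. Origin: centre of its underside.
- bearing: small steel bearing ring, 40 mm diameter, 14 mm tall. Bystander, leave alone. Origin: centre of its underside.
- hub: flanged aluminium hub, 56 mm diameter, 30 mm tall. Bystander, leave alone. Origin: centre of its underside.
- bin: red open plastic bin, 160 x 110 x 60 mm. Bystander, leave alone. Origin: centre of its underside.
There are look-alikes about, which are no part of the job. Several things look just like the rack: the one meant starts farthest to the robot's left.

How it is judged:
On the way, in this order (a step that is already met when the one before it is completed fails the run):
1. a fingertip holds the gate open by its pedal while the rack is still before the gate (value of joint gate above 0.75 rad and contact force between the fingers and gate above 0.3 N and y of rack in the frame of chute below -0.05 m), for 0.2 s.
2. the rack's back end is past the gate while the gate is still held open (value of joint gate above 0.7 rad and contact force between the fingers and gate above 0.3 N and y of rack in the frame of chute above 0.063 m), for 0.1 s.
At the end, for the whole second after the job is handed in: The rack stands flat on the chute floor beyond the gate, within 7 mm of the end stop and at rest, and the gate has shut (under 0.1 rad) (y of rack in the frame of chute between 0.07 and 0.084 m and value of joint gate below 0.1 rad and z of rack in the frame of chute below 0.008 m and angle between rack's own z axis and vertical below 0.05 rad and linear speed of rack below 0.01 m/s and velocity of joint gate below 0.1 rad/s); the robot touches nothing.
It fails at once if the rack was lifted more than 12 mm off the chute floor (z of rack in the frame of chute above 0.016 m).
It fails at once if the rack was tipped (over 0.2 rad) (angle between rack's own z axis and vertical above 0.2 rad).
It fails at once if the rack ran into the gate or the gate came down on it (over 1.5 N) (contact force between rack and gate above 1.5 N).
It fails at once if a bystander was moved more than 20 mm (distance of any of stator, jar, shaft, wrench, bearing, hub, bin from where it was at the start of the episode above 0.02 m).
It also fails if it takes over 45 s, if anything falls off the work surface, if the arm or the gripper's body presses on something with over 40 N, if the wrist force passes 120 N, or if a joint passes its speed limit or range.

### The arm

A 7-joint arm with a two-finger parallel gripper is mounted at the origin on the work surface. World frame = base frame: x ahead of the robot, y to its left, z up, the work surface at z = 0. Lengths are in m, angles in rad, forces in N, time in s.
With the tool pointing down it reaches from about 0.425 to 0.975 m from the base axis. Payload 16.7 kg.
Tool frame: the origin (TCP) lies between the finger pads; the fingertips stand 22 mm ahead of it and the grasp point (between the pads) lies 3 mm ahead of it (arm.tcp_to_tips is the distance from the TCP to the fingertips, in m); z points along the fingers, y is the line along which they close (so a half turn about z gives the same grasp; the last joint's range is limited). The gripper opens to 85 mm and grips with 20 to 120 N. Pads are 22 mm wide; open, the fingers measure 114 mm over their backs; the gripper's body (76 mm by 85 mm) begins 54 mm behind the grasp point. The pads swing forward as they close: fully open they stand 13 mm farther back than shut.
Start: joints at [1.058, 0.426, 0.074, 1.606, -0.034, 1.111, -0.067], TCP at [0.24, -0.631, 0.232] pointing down, gripper open.
Joint ranges: [-2.85, 2.85], [-0.5, 2.14], [-1.23, 1.37], [0.21, 2.46], [-1.02, 4.16], [0.16, 2.05], [-2.73, 2.73]. Speed limits (rad/s): [1.89, 1.89, 2.39, 2.39, 3.01, 3.01, 3.01].

### API

Orientations are given as a unit quaternion [w, x, y, z].
In Python, from cell import readout, vision, ticket, arm gives the robot as it stands. The module is installed in compiled form; this text tells all that it offers.
- The arm moves only by the tool apply_moves, never from a script. Its argument "moves" is a list of rows, each a list of 6 numbers: the shift along the tool's x, y, z in cm, then the turn, a rotation vector about the tool's x, y, z in degrees. In form: [[tx, ty, tz, ax, ay, az], ...]. A call has 1 to 12 rows; each row is the pose to reach, as a shift and turn from the pose commanded when the call began, along the tool's axes at that moment; what a row does not reach only later rows make up. A row lasts 1/12 s, in which the tool goes at most 41.7 mm and 7.16 degrees, less where a joint would pass 70% of its speed; a pose out of reach is approached as far as the arm can. A call with a gripper value outside its range is refused whole. "jaw" is the gripper command: -1 is fully open, 1 is shut, values between are in proportion, set as the call begins (left out, the last holds). The fingers move at their own pace and stop on an object; the grip force is fixed at half the most. Time passes only in rows, so rows that repeat a pose let the fingers close. It gives the time, the measured TCP pose, the force, the opening and the grip force at its end, in the units of the state.
- readout.get_obs(): the state, without advancing time (a new reading comes with each control period).
- vision.get_image(name): name is "scene" or "top" or "wrist"; returns a dict with "pixels" (480x640x3 uint8, blue, green, red), "z_map" (480x640 float32, m along the optical axis (not along the pixel's ray), 0 where there is no reading), "vertical_fov" (degrees; the focal length in pixels is half the picture's height over the tangent of half this angle, whatever the lens; pixels are square), "cx", "cy" (the principal point, pixels), "camera_from_world" (4x4, takes a point from world to camera coordinates); the wrist camera has in their place "hand_eye" (4x4, takes a point from camera to tool coordinates, whose origin is the TCP and whose axes are the flange's). Camera axes: x right, y up, looking along -z (the intrinsics and any distortion apply to the point x, -y, -z); pixel columns grow to the right and rows downward; lengths in m; the calibration is good to about 2 mm. A picture is of the moment at which its call begins: read the wrist's pose just before it.
- ticket.finish_job(): hands the job in; it is judged then, once.
The state is a dict: "time_s": time; "qpos": joint angles; "qd": joint speeds; "tau": joint torques, N m; "ee_pos": TCP position; "orientation": TCP orientation; "force": force on the tool from outside, world axes, zero at the start; "ft_torque": the same for the moment, N m; "width": finger opening in m; "gripper_force": force on a finger pad.
Only numpy, scipy, OpenCV 4.12 (cv2) and the standard library are available. Lean on these libraries where they do the work, as an engineer would, in place of code of your own. Each camera call takes 0.05 s, during which the arm holds its last target. There are 200 camera calls.

## Working session

There is one attempt and no reset: what is moved stays moved. The work goes in short steps, Python scripts to look and compute and a tool call to move; the robot and the scene stay as the last step left them, time stands still between calls to the robot, and variables do not carry over. Pictures are saved under pics/ and viewed, at most 10 in all, crops included, and the job is handed in when it is done.

Besides the shell and the picture viewer there is one more tool, called after "Call:" in YAML: its name, and indented under it one key for each argument. apply_moves: Moves the arm, as the interface text tells. Its arguments: {"type":"object","properties":{"moves":{"type":"array"},"jaw":{"type":"number"}},"required":["moves"]}

```bash
mkdir -p pics
cat > h.py <<'E'
import numpy as np, cv2
from cell import readout, vision, ticket, arm
def grab(n,f=None):
    d=vision.get_image(n)
    if f: cv2.imwrite('pics/'+f,d['pixels'])
    return d
def cloud(d):
    z=d['z_map'];h,w=z.shape;f=h/2/np.tan(np.radians(d['vertical_fov'])/2)
    u,v=np.meshgrid(np.arange(w),np.arange(h))
    p=np.stack([(u-d['cx'])/f*z,-(v-d['cy'])/f*z,-z],-1)
    T=np.linalg.inv(np.array(d['camera_from_world']))
    return p@T[:3,:3].T+T[:3,3]
E
python3 - <<'E'
from h import *
for n in('scene','top'):
    d=grab(n,n+'0.png'); print(n,{k:v for k,v in d.items() if k not in('pixels','z_map')})
    P=cloud(d);np.save(n,P);np.save(n+'px',d['pixels'])
    for v in range(40,480,80):print([tuple(P[v,u].round(3)) for u in range(60,640,130)])
print(readout.get_obs(),arm.tcp_to_tips)
E
```

```text
scene {'vertical_fov': 44.30436388067053, 'cx': 316.7052612680672, 'cy': 243.790444401682, 'camera_from_world': array([[-0.37712307,  0.92602507,  0.01599248,  0.10498216],
       [-0.7284103 , -0.30722076,  0.61240006,  0.38253467],
       [ 0.57201103,  0.2193011 ,  0.79038624, -1.50374504],
       [ 0.        ,  0.        ,  0.        ,  1.        ]])}
[(np.float64(0.101), np.float64(-0.841), np.float64(-0.004)), (np.float64(-0.039), np.float64(-0.51), np.float64(-0.002)), (np.float64(-0.177), np.float64(-0.175), np.float64(0.003)), (np.float64(-1.49), np.float64(0.009), np.float64(-0.735)), (np.float64(-1.778), np.float64(0.612), np.float64(-0.75))]
[(np.float64(0.378), np.float64(-0.631), np.float64(-0.002)), (np.float64(0.254), np.float64(-0.343), np.float64(-0.002)), (np.float64(0.131), np.float64(-0.051), np.float64(-0.0)), (np.float64(0.003), np.float64(0.242), np.float64(-0.002)), (np.float64(-0.117), np.float64(0.538), np.float64(0.003))]
[(np.float64(0.593), np.float64(-0.468), np.float64(-0.001)), (np.float64(0.485), np.float64(-0.211), np.float64(0.0)), (np.float64(0.37
[... 3333 characters left out ...]
851,  0.42667567,  0.07387932,  1.60655167, -0.03411837,
        1.1108198 , -0.06708193]), 'qd': array([-2.96848448e-06, -1.53510406e-03,  8.75124877e-04, -2.62145753e-03,
       -1.28306316e-03, -1.48181647e-03, -3.64374410e-05]), 'tau': array([ 1.12222228e-02, -9.51533818e+01,  3.77311975e+00, -4.64403892e+01,
        1.98522984e-02,  6.51711482e-03, -6.51475784e-05]), 'ee_pos': array([ 0.23938771, -0.63071917,  0.23167345]), 'orientation': array([-5.78963994e-04,  9.83595352e-01,  1.80387990e-01, -1.46240940e-04]), 'force': array([ 0.0935022 ,  0.56204523, -0.25917987]), 'ft_torque': array([-0.00023009, -0.06338956,  0.04525668]), 'gripper_force': 0.0, 'width': 0.08568583198316933} 0.022
```

View pics/top0.png

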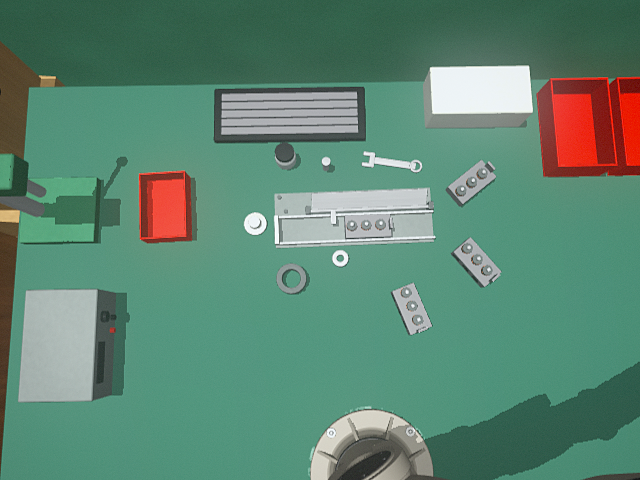

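View pics/scene0.png

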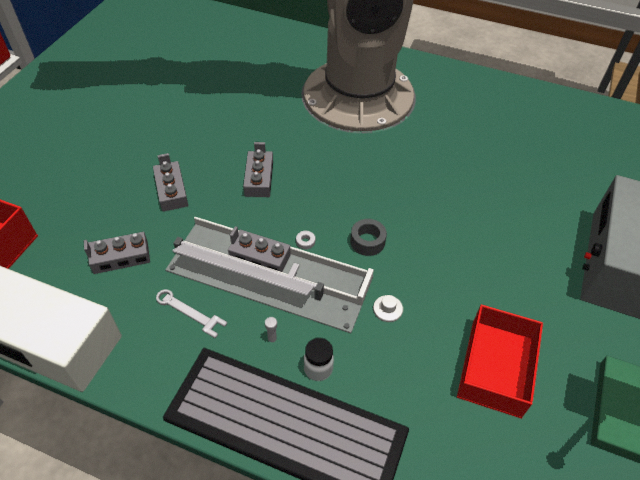

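Top view: candidates for the rack are at (368,225), which sits in the chute, and at (411,308), (477,262) and (471,182). Image left is world +y (the robot's left), so the rack meant is (368,225). It is also the one in the chute. Next is a close crop, with measuring.

Run:
```python
from h import *
px=np.load('toppx.npy');P=np.load('top.npy')
c=px[175:260,260:450];cv2.imwrite('pics/crop.png',cv2.resize(c,None,fx=4.2,fy=4.2,interpolation=cv2.INTER_CUBIC))
hsv=cv2.cvtColor(px,cv2.COLOR_BGR2HSV)
m=((hsv[...,1]<70)&(hsv[...,2]>60)).astype(np.uint8)
n,l,s,ce=cv2.connectedComponentsWithStats(m); k=l[225,368]; print('comp',s[k])
M=l==k; Q=P[M]; 
r=cv2.minAreaRect(Q[:,:2].astype(np.float32)*1000);print('rect',r,cv2.boxPoints(r))
# height grid (mm) over area
R=P[175:260,260:450].reshape(-1,3)
for lo,hi in((.018,.03),(.03,.04),(.04,.075)):
    q=R[(R[:,2]>lo)&(R[:,2]<hi)];print(lo,len(q),q.min(0).round(3),q.max(0).round(3))
for v in range(186,252,3): print(v,P[v,268:444:11,2].__mul__(1000).round().astype(int),P[v,350,0].round(3))
print(P[225,268:444:11,1].round(3))
print(vision.get_image('wrist')['hand_eye'])
```

```text
comp [ 274  187  162   61 8698]
rect ((492.07666015625, 21.847824096679688), (345.64678955078125, 394.59588623046875), 1.8606412410736084) [[ 312.93842  213.4304 ]
 [ 325.75037 -180.95741]
 [ 671.2149  -169.73476]
 [ 658.40295  224.65306]]
0.018 703 [ 0.489 -0.209  0.018] [0.664 0.253 0.03 ]
0.03 1500 [ 0.527 -0.207  0.03 ] [0.661 0.218 0.04 ]
0.04 2102 [ 0.536 -0.164  0.04 ] [0.651 0.141 0.07 ]
186 [ 0 -1 -5 -4  4 -3  1 -1  5 -6 -3 -2 -4 -2 -2 -4] 0.674
189 [-1 -2  0  1 -2  5 -1  2 -5  2  1  2  4  6 56  3] 0.666
192 [-1 -3  1 -2 -3  3  6 50 60 61 61 56 57 53 54  1] 0.645
195 [-1 10  1  2 55 55 51 54 53 52 56 54 50 51 54  0] 0.637
198 [ 3  9  3  5 52 58 53 54 50 56 52 42 44 45 47  2] 0.631
201 [ 4  6  6 -5 50 47 44 48 50 46 45 44 44 41 43 -1] 0.625
204 [-3  5  3  5 44 47 45 46 39 45 37 47 41 41 36 42] 0.619
207 [-1  6  3  2 43 38 38 38 38 36 37 34 33 37 43 39] 0.612
210 [ 1  6  7  2 39 38 42 36 33 36  5  5  2  6  4  1] 0.605
213 [ 2 10  1  2  0  1 38  1  3 24 21 26 19 21 16  0] 0.604
216 [ 0  6 23 26 25 25 34 35 35 38 36 37  5  2 -1  4] 0.316
219 [ 2  7 10  8  2  3 38 39 44 42 40 54 
[... 301 characters left out ...]
7 -1  2  1] 0.546
237 [ 2 14  2  6  1  3  9 24 40 39 37 24  3  6 27 23] 0.539
240 [ 1 17  7  4  2  5  2 23 22 19 24 17  8  3  3  6] 0.533
243 [ 1 23 22 23 14 15  6  1 -1  9  7  7  1  5  1  1] 0.53
246 [-2  6  1  6 -4  2  1  2 -6  3 -4 -2  0  0  1  2] 0.523
249 [ 3  2  1  5 -4  2  2  3  5 -1  0  6 -3 -1  2  1] 0.515
[ 0.235  0.208  0.181  0.154  0.127  0.1    0.074  0.048  0.023 -0.002
 -0.028 -0.056 -0.088 -0.115 -0.142 -0.17 ]
[[-1.17201235e-03  9.54215689e-01  2.99117111e-01  7.59114567e-02]
 [ 9.99999164e-01  1.28159740e-03 -1.70197496e-04 -9.49456608e-04]
 [-5.45752833e-04  2.99116661e-01 -9.54216393e-01 -1.40960677e-01]
 [ 0.00000000e+00  0.00000000e+00  0.00000000e+00  1.00000000e+00]]
```

View pics/crop.png

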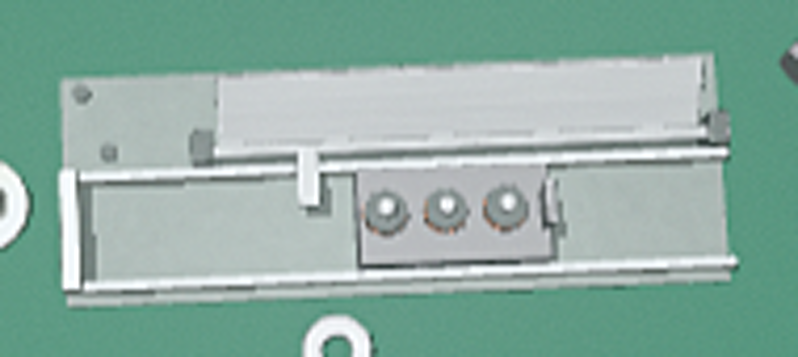

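The crop shows the rack at crop (358–556, 168–266), with its push tab at the right (-y) end at (550,202). The gate arm is at (309,180) and the pedal plate spans (216–714, 60–150). Chute +y points image-left and the pedal is on the world +x side.

Run:
```python
from h import *
d=grab('top')
f=240/np.tan(np.radians(d['vertical_fov'])/2);T=np.linalg.inv(d['camera_from_world'])
def cast(u,v,z):
    u=260+(u+.5)/4.2-.5;v=175+(v+.5)/4.2-.5
    r=T[:3,:3]@np.array([(u-d['cx'])/f,-(v-d['cy'])/f,-1]);o=T[:3,3]
    return (o+r*(z-o[2])/r[2])[:2]
# name,(crop px),z,(chute x,y mm or None)
F=[('plateL+',62,80,4,95,142),('plateL-',68,306,4,-40,142),('wall-L',80,288,24,-32,None),('wall-R',735,264,24,-32,None),
('wall+L',85,176,24,32,None),('wall+R',725,152,24,32,None),('tip',310,206,36,8,0),('pedR',712,54,57,80,-225),('pedL',217,76,57,80,50),('plateR-',727,282,4,-40,-243)]
W=[cast(a,b,z/1000)*1000 for _,a,b,z,_,_ in F]
from scipy.optimize import least_squares
def res(p,full=False):
    o=[];c,s=np.cos(p[2]),np.sin(p[2])
    for w,(n,*_,x,y) in zip(W,F):
        e=w-p[:2];q=(c*e[0]+s*e[1],-s*e[0]+c*e[1])
        if full: print(n,np.round(q,1),x,y)
        if x is not None:o.append(q[0]-x)
        if y is not None:o.append(q[1]-y)
    return np.array(o)
p=least_squares(res,[575,70,0],loss='soft_l1').x;print(p);res(p,True)
c,s=np.cos(p[2]),np.sin(p[2])
for n,a,b,z in(('back-',556,258,34),('front-',360,266,34),('front+',358,172,34),('tabtop',556,203,61),('blockback',550,240,34)):
    e=cast(a,b,z/1000)*1000-p[:2];print(n,np.round((c*e[0]+s*e[1],-s*e[0]+c*e[1]),1))
tx=lambda x,y:(p[0]+c*x-s*y,p[1]+s*x+c*y)
print('target(25,-200)',tx(25,-200),'(25,10)',tx(25,10))
```

```text
[5.64185338e+02 7.53990147e+01 2.36150595e-02]
plateL+ [ 94.7 141.8] 95 142
plateL- [-39.9 141.7] -40 142
wall-L [-32.7 133.2] -32 None
wall-R [ -33.1 -241.8] -32 None
wall+L [ 32.4 128.6] 32 None
wall+R [  32.5 -240.8] 32 None
tip [7.6 0.2] 8 0
pedR [  82.6 -230.5] 80 -225
pedL [80.5 50.3] 80 50
plateR- [ -40.3 -240.6] -40 -243
back- [ -27.4 -138.3]
front- [-27.7 -26.8]
front+ [ 26.7 -28.1]
tabtop [  -0.6 -136.5]
blockback [ -16.9 -135.5]
target(25,-200) (np.float64(593.9009400780612), np.float64(-123.95489917154417)) (25,10) (np.float64(588.9422384930032), np.float64(85.98654809075882))
```

Every feature fits to about 2 mm: chute origin (0.564, 0.075), yaw 1.35°, rack back at chute y ≈ -137. I'll move over the start point, chute (27, -165), with the fingers across the chute and an opening of about 62 mm.

Call:
apply_moves:
  moves:
    - [2.9, -2.1, 0, 0, 0, -4]
    - [5.8, -4.2, 0, 0, 0, -8]
    - [8.7, -6.3, 0, 0, 0, -12]
    - [11.7, -8.5, 0, 0, 0, -16]
    - [14.6, -10.6, 0, 0, 0, -20]
    - [17.5, -12.7, 0, 0, 0, -24]
    - [20.4, -14.8, 0, 0, 0, -28]
    - [23.3, -16.9, 0, 0, 0, -32]
    - [26.2, -19, 0, 0, 0, -36]
    - [29.2, -21.1, 0, 0, 0, -40]
    - [32.1, -23.3, 0, 0, 0, -44]
    - [35, -25.4, 0, 0, 0, -48]
  jaw: -0.45

```text
time_s: 1.2
ee_pos: [0.4772, -0.2677, 0.2324]
orientation: [0.0, 0.824, 0.566, 0.0]
force: [0.9, -0.6, -0.4]
width: 0.0614
gripper_force: 0.0
```

```bash
cat >> h.py <<'E'
from scipy.spatial.transform import Rotation as Ro
def state(x=None,y=None,z=None):
    o=readout.get_obs();R=Ro.from_quat(np.roll(o['orientation'],-1));p=o['ee_pos'];a=.0236
    C=np.array([[np.cos(a),-np.sin(a),0],[np.sin(a),np.cos(a),0],[0,0,1]]);O=np.array([.5642,.0754,0])
    print('t',o['time_s'],'chute',((p-O)@C*1000).round(1),'F',(o['force']@C).round(2),'w',o['width'],'yaw tool y in chute',(C.T@R.as_matrix()[:,1]).round(4),'q',o['qpos'].round(2))
    if x is not None:
        w=O+C@(np.array([x,y,z])/1000); G=np.column_stack([[0,1,0],[1,0,0],[0,0,-1]]); G=C@G
        print('move cm',(R.inv().as_matrix()@(w-p)*100).round(2),'rot deg',np.degrees((R.inv()*Ro.from_matrix(G)).as_rotvec()).round(2))
E
python3 -c "
from h import *
state(27,-165,120)"
```

```text
t 1.2 chute [ -95.  -340.9  232.4] F [ 0.87 -0.59 -0.42] w 0.0613850883281574 yaw tool y in chute [ 9.247e-01 -3.806e-01  2.000e-04] q [ 0.63  0.23 -0.27  1.88  0.07  1.04 -0.04]
move cm [20.91  4.59 11.24] rot deg [ 1.000e-02  0.000e+00 -2.237e+01]
```

Call:
apply_moves:
  moves:
    - [3, 0.7, 0, 0, 0, -3.2]
    - [6, 1.3, 0, 0, 0, -6.4]
    - [9, 2, 0, 0, 0, -9.6]
    - [12, 2.6, 0, 0, 0, -12.8]
    - [15, 3.3, 0, 0, 0, -16]
    - [18, 3.9, 0, 0, 0, -19.2]
    - [20.9, 4.6, 1, 0, 0, -22.4]
    - [20.9, 4.6, 3, 0, 0, -22.4]
    - [20.9, 4.6, 6, 0, 0, -22.4]
    - [20.9, 4.6, 9, 0, 0, -22.4]
    - [20.9, 4.6, 11.2, 0, 0, -22.4]
    - [20.9, 4.6, 11.2, 0, 0, -22.4]

```text
time_s: 2.2
ee_pos: [0.5925, -0.091, 0.1159]
orientation: [-0.003, 0.7, 0.714, -0.002]
force: [-1.2, -0.1, -0.4]
width: 0.0619
gripper_force: 0.0
```

```bash
python3 -c "
from h import *
state(27,-165,75)
d=grab('scene','s1.png')
cv2.imwrite('pics/s1c.png',cv2.resize(d['pixels'][170:340,130:400],None,fx=2.9,fy=2.9))"
```

```text
t 2.2 chute [  24.4 -167.   115.9] F [-1.2  -0.09 -0.39] w 0.06193478199640476 yaw tool y in chute [ 1.     -0.0027 -0.0064] q [ 0.35  0.46 -0.39  1.86  0.22  0.87 -0.13]
move cm [0.2  0.29 4.09] rot deg [-0.37 -0.06 -0.15]
```

View pics/s1c.png

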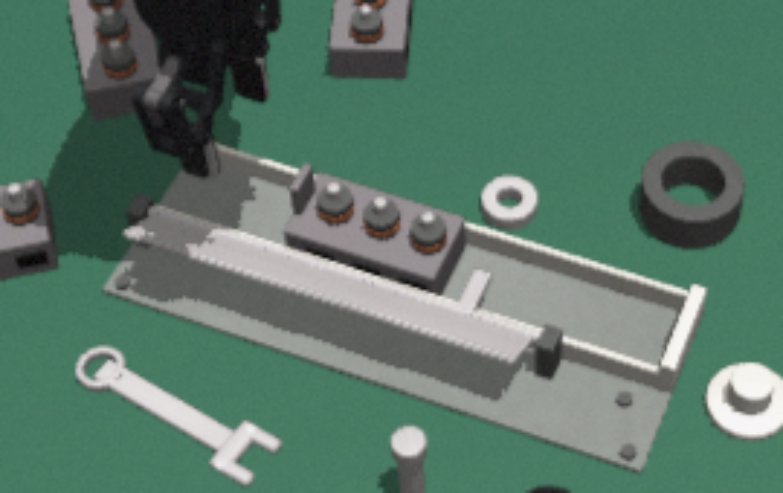

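The close view shows the fingers behind the rack's tab, at crop (300,185), one over the channel and one over the pedal. I'll descend to just above the pedal, then press slowly.

Call:
apply_moves:
  moves:
    - [0.1, 0.1, 1, 0, 0, 0]
    - [0.1, 0.1, 2, 0, 0, 0]
    - [0.1, 0.2, 3, 0, 0, 0]
    - [0.1, 0.2, 3.6, 0, 0, 0]
    - [0.1, 0.2, 3.6, 0, 0, 0]
    - [0.1, 0.2, 3.6, 0, 0, 0]

```text
time_s: 2.75
ee_pos: [0.597, -0.0901, 0.0842]
orientation: [-0.0, 0.7, 0.714, -0.0]
force: [-1.0, 0.0, -0.4]
width: 0.062
gripper_force: 0.0
```

```bash
python3 -c "
from h import *
state(27,-165,50)"
```

```text
t 2.75 chute [  28.9 -166.3   84.2] F [-1.02  0.03 -0.37] w 0.062001018717165644 yaw tool y in chute [ 1.0e+00 -2.9e-03 -4.0e-04] q [ 0.34  0.51 -0.38  1.87  0.25  0.81 -0.15]
move cm [ 0.12 -0.19  3.42] rot deg [-0.02 -0.01 -0.17]
```

Call:
apply_moves:
  moves:
    - [0, 0, 0.3, 0, 0, 0]
    - [0, 0, 0.6, 0, 0, 0]
    - [0, 0, 0.9, 0, 0, 0]
    - [0, 0, 1.2, 0, 0, 0]
    - [0, 0, 1.5, 0, 0, 0]
    - [0, 0, 1.5, 0, 0, 0]
    - [0, 0, 1.5, 0, 0, 0]

```text
time_s: 3.33
ee_pos: [0.597, -0.0901, 0.0691]
orientation: [-0.0, 0.7, 0.714, -0.0]
force: [0.7, 0.2, -0.1]
width: 0.0616
gripper_force: 0.0
```

```bash
python3 -c "
from h import *
state(27,-165,44)"
```

```text
t 3.3333 chute [  28.9 -166.2   69.1] F [ 0.69  0.18 -0.07] w 0.061587817856582315 yaw tool y in chute [ 1.e+00 -3.e-03 -3.e-04] q [ 0.33  0.53 -0.37  1.88  0.26  0.79 -0.16]
move cm [ 0.12 -0.19  2.51] rot deg [-0.02 -0.01 -0.17]
```

Call:
apply_moves:
  moves:
    - [0, -0.1, 0.3, 0, 0, 0]
    - [0, -0.2, 0.6, 0, 0, 0]
    - [0, -0.2, 0.9, 0, 0, 0]
    - [0, -0.2, 1.2, 0, 0, 0]
    - [0, -0.2, 1.5, 0, 0, 0]
    - [0, -0.2, 1.8, 0, 0, 0]
    - [0, -0.2, 1.8, 0, 0, 0]
    - [0, -0.2, 1.8, 0, 0, 0]

```text
time_s: 4.0
ee_pos: [0.595, -0.0901, 0.0511]
orientation: [-0.0, 0.7, 0.714, -0.0]
force: [0.3, -0.4, 0.2]
width: 0.0616
gripper_force: 0.0
```

```bash
python3 -c "
from h import *
state(27,-165,44)
d=grab('scene')
cv2.imwrite('pics/s2c.png',cv2.resize(d['pixels'][170:340,130:400],None,fx=2.9,fy=2.9))"
```

```text
t 4.0 chute [  26.9 -166.2   51.1] F [ 0.28 -0.45  0.23] w 0.061634056935883995 yaw tool y in chute [ 1.0e+00 -2.9e-03 -4.0e-04] q [ 0.33  0.55 -0.37  1.89  0.28  0.75 -0.17]
move cm [0.12 0.01 0.71] rot deg [-0.02 -0.01 -0.16]
```

View pics/s2c.png

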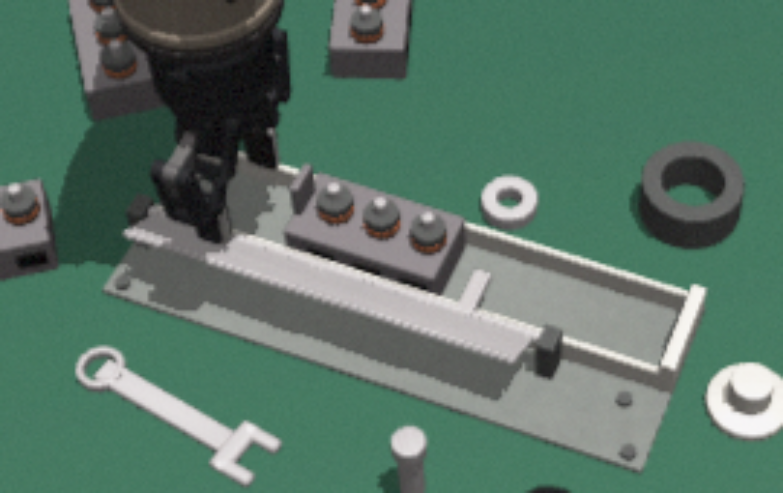

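The gate is still shut and the fingertip at crop (215,238) is just at the pedal. I'll keep pressing.

Call:
apply_moves:
  moves:
    - [0, 0, 0.2, 0, 0, 0]
    - [0, 0, 0.4, 0, 0, 0]
    - [0, 0, 0.6, 0, 0, 0]
    - [0, 0, 0.8, 0, 0, 0]
    - [0, 0, 1.0, 0, 0, 0]
    - [0, 0, 1.0, 0, 0, 0]
    - [0, 0, 1.0, 0, 0, 0]

```text
time_s: 4.63
ee_pos: [0.595, -0.0902, 0.0412]
orientation: [-0.0, 0.7, 0.714, -0.0]
force: [-0.4, -1.1, 0.1]
width: 0.0617
gripper_force: 0.3
```

```bash
python3 -c "
from h import *
state(27,-165,44)
d=grab('scene')
cv2.imwrite('pics/s3c.png',cv2.resize(d['pixels'][170:340,130:400],None,fx=2.9,fy=2.9))"
```

```text
t 4.6333 chute [  26.9 -166.3   41.2] F [-0.39 -1.09  0.14] w 0.061661332619463494 yaw tool y in chute [ 1.e+00 -3.e-03 -4.e-04] q [ 0.32  0.56 -0.36  1.9   0.28  0.73 -0.18]
move cm [ 0.13  0.01 -0.28] rot deg [-0.02 -0.   -0.17]
```

View pics/s3c.png

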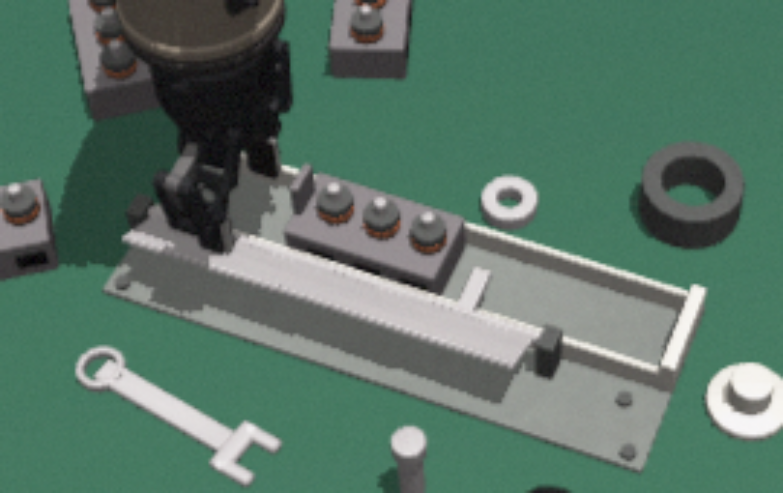

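Run:
```python
from h import *
a=.0236;C=np.array([[np.cos(a),-np.sin(a),0],[np.sin(a),np.cos(a),0],[0,0,1]]);O=np.array([.5642,.0754,0])
d=grab('scene');Q=(cloud(d)-O)@C*1000;g=d['pixels'].max(2)
for v in range(238,262,2):
    print(v,[(u,*Q[v,u].round().astype(int).tolist()) for u in range(196,214,3) if g[v,u]<60])
for v in range(215,232,2):
    print(v,[(u,*Q[v,u].round().astype(int).tolist()) for u in range(214,230,3) if g[v,u]<60])
# pedal at far end: slope
s=Q[(abs(Q[...,1]+50)<15)&(Q[...,0]>45)&(Q[...,0]<95)&(Q[...,2]>12)&(Q[...,2]<80)]
print(np.polyfit(s[:,0],s[:,2],1),s[:,2].max())
```

```text
238 [(196, 91, -154, 138), (199, 84, -153, 129), (205, 64, -155, 106), (208, 56, -155, 96)]
240 [(196, 93, -153, 135), (199, 85, -153, 125), (202, 64, -163, 95), (205, 68, -153, 105), (208, 58, -154, 93)]
242 [(196, 92, -155, 127), (199, 84, -155, 118), (202, 71, -159, 99), (205, 69, -153, 99), (208, 5, -194, 4)]
244 [(196, 90, -157, 118), (199, 89, -152, 119), (202, 71, -159, 94), (205, 69, -155, 93)]
246 [(196, 93, -157, 115), (199, 90, -152, 114), (202, 81, -152, 103), (205, 71, -153, 91)]
248 [(196, 88, -161, 101), (199, 90, -153, 107), (202, 83, -152, 99), (205, 67, -158, 77)]
250 [(196, 90, -161, 97), (199, 89, -155, 99), (202, 84, -152, 95), (205, 66, -160, 69)]
252 [(199, 71, -170, 64), (202, 68, -166, 62), (205, 66, -161, 62)]
254 [(199, 70, -172, 56), (202, 68, -166, 56), (205, 69, -159, 60)]
256 [(205, 71, -158, 58)]
258 []
260 []
215 [(214, 36, -146, 143), (217, 15, -154, 116), (220, -7, -162, 90), (223, -7, -155, 92)]
217 [(214, 36, -147, 137), (217, -5, -168, 83), (220, -5, -162, 85)]
219 [(214, 39, -146, 135), (217, -5, -169, 77), (220, -4, -161, 81)]
221 [(214, -3, -176, 70), (217, -4, -170, 71), (220, -6, -164, 72), (223, -5, -157, 76)]
223 [(217, -4, -171, 64), (220, -2, -162, 71), (223, -4, -157, 71)]
225 [(217, -5, -172, 57), (220, -5, -165, 60), (223, -3, -157, 66)]
227 [(217, -4, -172, 53), (220, -2, -164, 58), (223, -4, -158, 59)]
229 [(220, -4, -165, 49), (223, -5, -160, 50)]
231 []
[ 0.5086601  12.83582833] 57.151376532289966
```

Run:
```python
from h import *
a=.0236;C=np.array([[np.cos(a),-np.sin(a),0],[np.sin(a),np.cos(a),0],[0,0,1]]);O=np.array([.5642,.0754,0])
d=grab('scene');Q=(cloud(d)-O)@C*1000;g=d['pixels'].max(2)
for c in(220,204,201):
  print(c,[(v,g[v,c],*Q[v,c].round().astype(int).tolist()) for v in range(226,268,2)])
m=(abs(Q[...,1])<5)&(Q[...,0]>5)&(Q[...,0]<25)&(Q[...,2]>15);print('arm z',np.median(Q[m][:,2]))
w=grab('wrist','w1.png');W=w['z_map'];f=240/np.tan(np.radians(w['vertical_fov'])/2)
u,v=np.meshgrid(np.arange(640),np.arange(480));p=np.stack([(u-w['cx'])/f*W,-(v-w['cy'])/f*W,-W],-1)@w['hand_eye'][:3,:3].T+w['hand_eye'][:3,3]
p*=1000
m=(W>0)&(abs(p[...,0])<14)&(p[...,2]>-60)&(w['pixels'].max(2)<70)
for s in(-1,1):
    q=p[m&(s*p[...,1]>25)&(s*p[...,1]<60)];print(s,len(q),np.percentile(q,[1,50,99],axis=0).round(1) if len(q) else '')
```

```text
220 [(226, np.uint8(18), -3, -164, 61), (228, np.uint8(22), -2, -164, 54), (230, np.uint8(70), -30, -184, 7), (232, np.uint8(95), -28, -183, 4), (234, np.uint8(92), -23, -181, 3), (236, np.uint8(92), -17, -178, 5), (238, np.uint8(92), -13, -176, 5), (240, np.uint8(90), -10, -174, 3), (242, np.uint8(88), -2, -170, 7), (244, np.uint8(134), -1, -170, 3), (246, np.uint8(147), 5, -167, 4), (248, np.uint8(145), 10, -165, 4), (250, np.uint8(148), 15, -162, 5), (252, np.uint8(222), 31, -152, 23), (254, np.uint8(219), 42, -144, 34), (256, np.uint8(198), 47, -142, 35), (258, np.uint8(196), 53, -139, 37), (260, np.uint8(197), 60, -134, 43), (262, np.uint8(202), 67, -130, 47), (264, np.uint8(201), 75, -126, 52), (266, np.uint8(199), 81, -122, 56)]
204 [(226, np.uint8(22), 59, -156, 133), (228, np.uint8(82), -25, -218, 4), (230, np.uint8(37), 53, -162, 113), (232, np.uint8(29), 58, -159, 114), (234, np.uint8(30), 63, -156, 116), (236, np.uint8(38), 64, -156, 110), (238, np.uint8(47), 65, -157, 105), (240, np.uint8(39), 67, -156, 103), (242, np.uint8(35), 68, -156, 98), (244, np.uint8(37), 69, -15
[... 609 characters left out ...]
2), (238, np.uint8(85), -2, -214, 0), (240, np.uint8(32), 65, -164, 96), (242, np.uint8(34), 82, -152, 116), (244, np.uint8(17), 80, -154, 107), (246, np.uint8(26), 83, -153, 105), (248, np.uint8(37), 85, -153, 101), (250, np.uint8(26), 85, -154, 95), (252, np.uint8(23), 73, -164, 68), (254, np.uint8(31), 72, -166, 61), (256, np.uint8(106), 69, -169, 50), (258, np.uint8(120), 74, -166, 51), (260, np.uint8(128), 82, -162, 56), (262, np.uint8(102), 84, -161, 54), (264, np.uint8(95), 60, -181, 6), (266, np.uint8(95), 63, -179, 4)]
arm z 38.19051106666521
-1 7139 [[-10.2 -58.7 -59.9]
 [  7.4 -43.7 -53.6]
 [ 13.8 -30.7  -6.9]]
1 7190 [[ -9.8  28.6 -59.9]
 [  7.4  41.8 -54. ]
 [ 13.8  59.2  -7.4]]
```

View pics/w1.png

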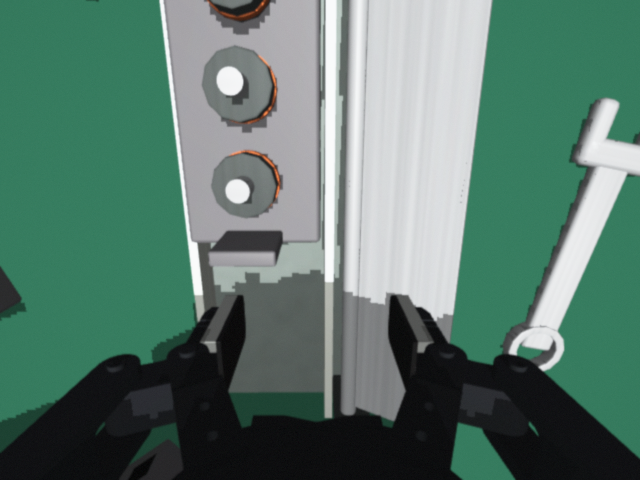

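Run:
```python
from h import *
w=grab('wrist');W=w['z_map'];f=240/np.tan(np.radians(w['vertical_fov'])/2)
u,v=np.meshgrid(np.arange(640),np.arange(480));p=np.stack([(u-w['cx'])/f*W,-(v-w['cy'])/f*W,-W],-1)@w['hand_eye'][:3,:3].T+w['hand_eye'][:3,3]
p=(p*1000).round().astype(int)
print(w['vertical_fov'],w['cx'],w['cy'])
for (a,b) in((238,305),(225,305),(235,320),(215,330),(240,340),(212,365),(225,380),(395,300),(410,305),(405,330),(420,360),(320,430),(320,470),(260,425),(120,370),(250,255),(250,185),(270,350),(375,380)): print((a,b),p[b,a],w['pixels'][b,a])
o=readout.get_obs();print(o['ee_pos'],o['gripper_force'],o['force'])
```

```text
67.81115926245553 316.4237611830337 239.25959545822695
(238, 305) [ 11 -32 -15] [11 10 10]
(225, 305) [ 12 -36 -17] [84 85 83]
(235, 320) [  7 -32 -21] [ 9  9 11]
(215, 330) [ 12 -35 -35] [85 86 84]
(240, 340) [ -5 -32 -15] [10 10 10]
(212, 365) [ 13 -31 -55] [16 13 13]
(225, 380) [ -4 -32 -40] [14 14 14]
(395, 300) [ 12  30 -13] [12 13 14]
(410, 305) [ 11  35 -17] [86 87 86]
(405, 330) [  9  30 -31] [16 15 14]
(420, 360) [  8  31 -46] [14 13 11]
(320, 430) [ 11   0 -76] [15 12 12]
(320, 470) [ 12   0 -87] [17 14 12]
(260, 425) [ 11 -14 -74] [14 12 11]
(120, 370) [ 13 -56 -57] [25 23 20]
(250, 255) [ 34 -24 -23] [179 176 177]
(250, 185) [ 58 -24 -18] [75 74 72]
(270, 350) [-47 -28  38] [90 94 87]
(375, 380) [-38  27   1] [127 124 123]
[ 0.59507337 -0.09019546  0.04138392] 0.3338490970622843 [-0.99981971 -0.25487016  0.09167408]
```

The wrist view shows both pads, with tips at about (238,297) and (400,297), and the right finger on the pedal. At this opening the tips are about 12 mm behind the TCP, so they are at z ≈ 54 and have only just touched. I need about 25 mm more.

Call:
apply_moves:
  moves:
    - [0, 0, 0.25, 0, 0, 0]
    - [0, 0, 0.5, 0, 0, 0]
    - [0, 0, 0.75, 0, 0, 0]
    - [0, 0, 1.0, 0, 0, 0]
    - [0, 0, 1.25, 0, 0, 0]
    - [0, 0, 1.5, 0, 0, 0]
    - [0, 0, 1.75, 0, 0, 0]
    - [0, 0, 2.0, 0, 0, 0]
    - [0, 0, 2.2, 0, 0, 0]
    - [0, 0, 2.2, 0, 0, 0]

```text
time_s: 5.72
ee_pos: [0.5963, -0.0902, 0.0202]
orientation: [0.001, 0.7, 0.714, 0.001]
force: [-1.7, -0.3, 19.6]
width: 0.0617
gripper_force: 8.6
```

```bash
cat >> h.py <<'E'
def look(f=None):
    state(27,-165,15)
    a=.0236;C=np.array([[np.cos(a),-np.sin(a),0],[np.sin(a),np.cos(a),0],[0,0,1]]);O=np.array([.5642,.0754,0])
    d=grab('scene');Q=(cloud(d)-O)@C*1000;o=readout.get_obs()
    s=Q[(abs(Q[...,1]+10)<40)&(Q[...,0]>50)&(Q[...,0]<79)&(Q[...,2]>9)&(Q[...,2]<80)]
    k=np.polyfit(s[:,0],s[:,2],1);print('pedal fit',k,'gate~',.576-np.arctan(k[0]),'z62',np.polyval(k,62),'gf',o['gripper_force'])
    m=(abs(Q[...,1])<6)&(Q[...,0]>5)&(Q[...,0]<45)&(Q[...,2]>15);print('arm top',np.percentile(Q[m][:,2],97),'xmin',np.percentile(Q[m][:,0],3))
    m=(Q[...,2]>29)&(Q[...,2]<38)&(Q[...,0]>-26)&(Q[...,0]<-14);y=Q[m][:,1];print('rack y range',np.percentile(y,[2,98]))
    if f: cv2.imwrite('pics/'+f,cv2.resize(d['pixels'][170:340,130:400],None,fx=2.9,fy=2.9))
E
python3 -c "
from h import *
look('s4.png')"
```

```text
t 5.7167 chute [  28.2 -166.3   20.2] F [-1.72 -0.23 19.55] w 0.06166158862894034 yaw tool y in chute [ 1.     -0.0029  0.0023] q [ 0.31  0.59 -0.35  1.9   0.3   0.7  -0.19]
move cm [ 0.13 -0.12  0.52] rot deg [ 0.13  0.01 -0.17]
pedal fit [-0.52873518 57.1054808 ] gate~ 1.0623706129227632 z62 24.32389991644198 gf 7.843077576253563
arm top 63.449761762599024 xmin 26.579852043131915
rack y range [-133.28094524  142.71600065]
```

View pics/s4.png

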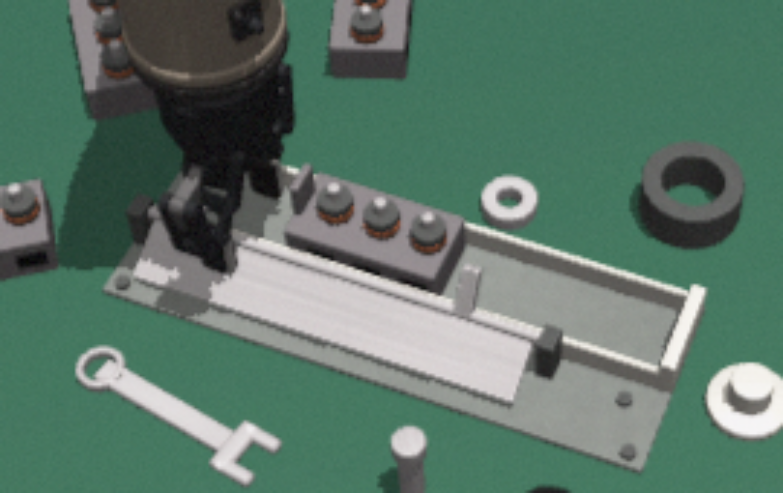

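The pedal is at the hard stop and the gate is fully open at about 1.05 rad, with the arm upright at crop (468,285). I'll ease off 1 mm and push forward slowly.

Call:
apply_moves:
  moves:
    - [0, 0, -0.1, 0, 0, 0]
    - [0, 0, -0.1, 0, 0, 0]
    - [0, 0, -0.1, 0, 0, 0]
    - [0, 0, -0.1, 0, 0, 0]
    - [0.3, 0, -0.1, 0, 0, 0]
    - [0.6, 0, -0.1, 0, 0, 0]
    - [0.9, 0, -0.1, 0, 0, 0]
    - [1.2, 0, -0.1, 0, 0, 0]
    - [1.5, 0, -0.1, 0, 0, 0]
    - [1.8, 0, -0.1, 0, 0, 0]
    - [2.1, 0, -0.1, 0, 0, 0]
    - [2.4, 0, -0.1, 0, 0, 0]

```text
time_s: 6.77
ee_pos: [0.5956, -0.0677, 0.0208]
orientation: [0.001, 0.7, 0.714, 0.0]
force: [4.5, -7.9, 8.4]
width: 0.0619
gripper_force: 4.4
```

```bash
python3 -c "
from h import *
look()"
```

```text
t 6.7667 chute [  28.  -143.8   20.8] F [ 4.32 -8.05  8.43] w 0.06185972493495239 yaw tool y in chute [ 1.     -0.0043  0.0019] q [ 0.27  0.59 -0.35  1.91  0.3   0.69 -0.24]
move cm [-2.12 -0.09  0.59] rot deg [ 0.11  0.09 -0.25]
pedal fit [-0.50110166 55.50098562] gate~ 1.0405285463119953 z62 24.432682870720125 gf 4.242531764321029
arm top 63.87407219062714 xmin 25.190483710184555
rack y range [-125.62772249  141.63434221]
```

Call:
apply_moves:
  moves:
    - [0.5, 0, 0, 0, 0, 0]
    - [1.0, 0, 0, 0, 0, 0]
    - [1.5, 0, 0, 0, 0, 0]
    - [2.0, 0, 0, 0, 0, 0]
    - [2.5, 0, 0, 0, 0, 0]
    - [3.0, 0, 0, 0, 0, 0]
    - [3.5, 0, 0, 0, 0, 0]
    - [4.0, 0, 0, 0, 0, 0]
    - [4.5, 0, 0, 0, 0, 0]
    - [5.0, 0, 0, 0, 0, 0]
    - [5.5, 0, 0, 0, 0, 0]
    - [6.0, 0, 0, 0, 0, 0]

```text
time_s: 7.82
ee_pos: [0.5943, -0.0078, 0.0207]
orientation: [0.001, 0.7, 0.714, 0.0]
force: [3.0, -9.4, 8.4]
width: 0.0623
gripper_force: 4.3
```

```bash
python3 -c "
from h import *
look()"
```

```text
t 7.8167 chute [ 28.2 -83.9  20.7] F [ 2.8  -9.43  8.38] w 0.06230414073977805 yaw tool y in chute [ 1.     -0.0046  0.0016] q [ 0.18  0.58 -0.35  1.92  0.31  0.69 -0.34]
move cm [-8.11 -0.08  0.59] rot deg [ 0.09  0.09 -0.26]
pedal fit [-0.51357858 56.40502504] gate~ 1.050451368547914 z62 24.56315323366722 gf 4.046587123302743
arm top 63.51592194993224 xmin 6.306134838749571
rack y range [-66.20935437 142.46818789]
```

Going well, and the gate is held fully open. Continuing.

Call:
apply_moves:
  moves:
    - [0.5, 0, 0, 0, 0, 0]
    - [1.0, 0, 0, 0, 0, 0]
    - [1.5, 0, 0, 0, 0, 0]
    - [2.0, 0, 0, 0, 0, 0]
    - [2.5, 0, 0, 0, 0, 0]
    - [3.0, 0, 0, 0, 0, 0]
    - [3.5, 0, 0, 0, 0, 0]
    - [4.0, 0, 0, 0, 0, 0]
    - [4.5, 0, 0, 0, 0, 0]
    - [5.0, 0, 0, 0, 0, 0]
    - [5.5, 0, 0, 0, 0, 0]
    - [6.0, 0, 0, 0, 0, 0]

```text
time_s: 8.87
ee_pos: [0.593, 0.0521, 0.0207]
orientation: [0.001, 0.7, 0.714, -0.0]
force: [3.8, -9.3, 8.5]
width: 0.0619
gripper_force: 4.2
```

```bash
python3 -c "
from h import *
look()"
```

```text
t 8.8667 chute [ 28.3 -24.   20.7] F [ 3.54 -9.37  8.54] w 0.061883074557159926 yaw tool y in chute [ 1.     -0.0046  0.0014] q [ 0.08  0.58 -0.35  1.92  0.31  0.69 -0.44]
move cm [-14.1   -0.06   0.59] rot deg [ 0.08  0.1  -0.27]
pedal fit [-0.42677224 54.98268919] gate~ 0.979370789819338 z62 28.522810501746342 gf 3.9109074021689594
arm top 442.99380254588937 xmin 5.926062171489783
rack y range [ -7.14340296 141.98125295]
```

Call:
apply_moves:
  moves:
    - [0.4, 0, 0, 0, 0, 0]
    - [0.8, 0, 0, 0, 0, 0]
    - [1.2, 0, 0, 0, 0, 0]
    - [1.6, 0, 0, 0, 0, 0]
    - [2.0, 0, 0, 0, 0, 0]
    - [2.4, 0, 0, 0, 0, 0]
    - [2.7, 0, 0, 0, 0, 0]
    - [2.9, 0, 0, 0, 0, 0]
    - [3.1, 0, 0, 0, 0, 0]
    - [3.2, 0, 0, 0, 0, 0]
    - [3.2, 0, 0, 0, 0, 0]
    - [3.2, 0, 0, 0, 0, 0]

```text
time_s: 9.92
ee_pos: [0.5924, 0.0844, 0.0207]
orientation: [0.001, 0.7, 0.714, 0.0]
force: [3.4, -6.2, 8.3]
width: 0.0617
gripper_force: 4.1
```

```bash
python3 -c "
from h import *
look()"
```

```text
t 9.9167 chute [28.4  8.3 20.7] F [ 3.28 -6.3   8.31] w 0.061675221475534336 yaw tool y in chute [ 1.     -0.0041  0.0013] q [ 0.02  0.59 -0.35  1.91  0.31  0.69 -0.49]
move cm [-17.33  -0.07   0.59] rot deg [ 0.07  0.07 -0.24]
pedal fit [-0.4455596 55.812203 ] gate~ 0.9951551523739525 z62 28.187508101724447 gf 4.124208289431408
arm top 469.45724734059297 xmin 6.393841221538279
rack y range [ 26.22314934 142.26675771]
```

Call:
apply_moves:
  moves:
    - [0.1, 0, 0, 0, 0, 0]
    - [0.2, 0, 0, 0, 0, 0]
    - [0.3, 0, 0, 0, 0, 0]
    - [0.3, 0, 0, 0, 0, 0]
    - [0.3, 0, 0, 0, 0, 0]

```text
time_s: 10.38
ee_pos: [0.5923, 0.0863, 0.0206]
orientation: [0.001, 0.7, 0.714, -0.0]
force: [4.3, -10.9, 8.5]
width: 0.0619
gripper_force: 4.2
```

Call:
apply_moves:
  moves:
    - [0.1, 0, 0, 0, 0, 0]
    - [0.2, 0, 0, 0, 0, 0]
    - [0.2, 0, 0, 0, 0, 0]
    - [0.2, 0, 0, 0, 0, 0]

```text
time_s: 10.72
ee_pos: [0.5924, 0.0868, 0.0206]
orientation: [0.002, 0.701, 0.713, -0.001]
force: [3.7, -19.0, 10.1]
width: 0.0616
gripper_force: 3.8
```

```bash
python3 -c "
from h import *
look('s5.png')"
```

```text
t 10.7167 chute [28.5 10.7 20.6] F [  3.24 -19.03  10.12] w 0.0616187161688696 yaw tool y in chute [ 1.0e+00 -5.6e-03  9.0e-04] q [ 0.02  0.59 -0.35  1.91  0.31  0.7  -0.5 ]
move cm [-17.57  -0.05   0.63] rot deg [ 0.05  0.22 -0.32]
pedal fit [-0.433143   55.04325164] gate~ 0.9847475734907931 z62 28.188385721841794 gf 3.839285960420966
arm top 471.32417109573385 xmin 6.571913348825318
rack y range [ 28.4490957 142.1706003]
```

View pics/s5.png

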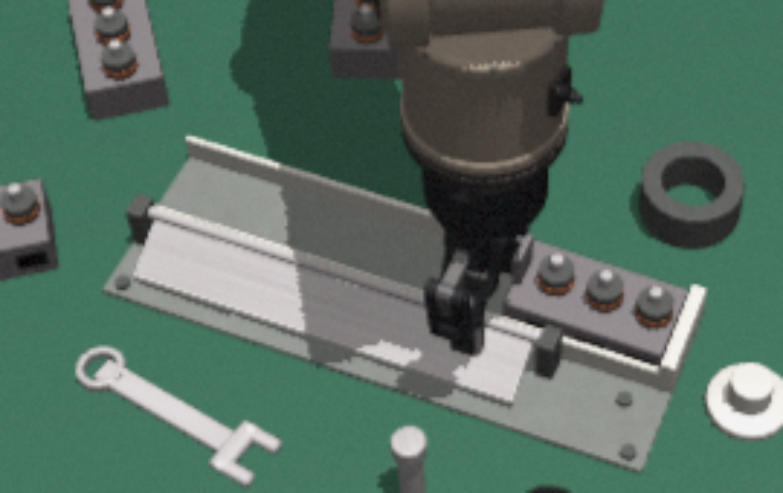

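The force has risen to 19 N and the rack's front is against the end stop at crop (675,330). I'll slide back along the pedal with the gate still held, then lift gently so it shuts behind the rack.

Call:
apply_moves:
  moves:
    - [-0.3, 0, 0, 0, 0, 0]
    - [-0.7, 0, 0, 0, 0, 0]
    - [-1.2, 0, 0, 0, 0, 0]
    - [-1.8, 0, 0, 0, 0, 0]
    - [-2.4, 0, 0, 0, 0, 0]
    - [-3.0, 0, 0, 0, 0, 0]
    - [-3.6, 0, 0, 0, 0, 0]
    - [-4.2, 0, 0, 0, 0, 0]
    - [-4.8, 0, 0, 0, 0, 0]
    - [-5.0, 0, 0, 0, 0, 0]
    - [-5.0, 0, 0, 0, 0, 0]

```text
time_s: 11.68
ee_pos: [0.5933, 0.0409, 0.0207]
orientation: [0.0, 0.7, 0.714, 0.001]
force: [4.0, -0.1, 6.4]
width: 0.0619
gripper_force: 3.8
```

Call:
apply_moves:
  moves:
    - [0, 0, -0.3, 0, 0, 0]
    - [0, 0, -0.6, 0, 0, 0]
    - [0, 0, -0.9, 0, 0, 0]
    - [0, 0, -1.2, 0, 0, 0]
    - [0, 0, -1.5, 0, 0, 0]
    - [0, 0, -1.8, 0, 0, 0]
    - [0, 0, -2.1, 0, 0, 0]
    - [0, 0, -2.4, 0, 0, 0]
    - [0, 0, -2.8, 0, 0, 0]
    - [0, 0, -3.5, 0, 0, 0]
    - [0, 0, -4.5, 0, 0, 0]
    - [0, 0, -6, 0, 0, 0]

```text
time_s: 12.68
ee_pos: [0.5919, 0.0408, 0.0806]
orientation: [-0.0, 0.7, 0.714, -0.0]
force: [-1.2, -0.2, -0.0]
width: 0.0621
gripper_force: 0.0
```

Call:
apply_moves:
  moves:
    - [-2, 0, -3, 0, 0, 0]
    - [-5, 0, -5, 0, 0, 0]
    - [-8, 0, -7, 0, 0, 0]
    - [-11, 0, -8, 0, 0, 0]
    - [-13, 0, -8, 0, 0, 0]
    - [-13, 0, -8, 0, 0, 0]
    - [-13, 0, -8, 0, 0, 0]

```text
time_s: 13.27
ee_pos: [0.595, -0.0905, 0.1612]
orientation: [0.0, 0.701, 0.714, 0.0]
force: [0.5, 1.0, -0.2]
width: 0.0619
gripper_force: 0.0
```

```bash
python3 -c "
from h import *
look('s6.png')"
```

```text
t 13.2667 chute [  26.9 -166.6  161.2] F [ 0.53  1.   -0.19] w 0.06190396971800057 yaw tool y in chute [ 1.0e+00 -5.3e-03  7.0e-04] q [ 0.35  0.41 -0.38  1.82  0.18  0.95 -0.1 ]
move cm [ 0.16 -0.   14.62] rot deg [ 0.04  0.02 -0.3 ]
pedal fit [0.66023986 6.01539682] gate~ -0.007540068628814511 z62 46.9502681460659 gf 0.0
arm top 40.126218938748046 xmin 10.624652088234502
rack y range [ 26.70343605 142.47753556]
```

View pics/s6.png

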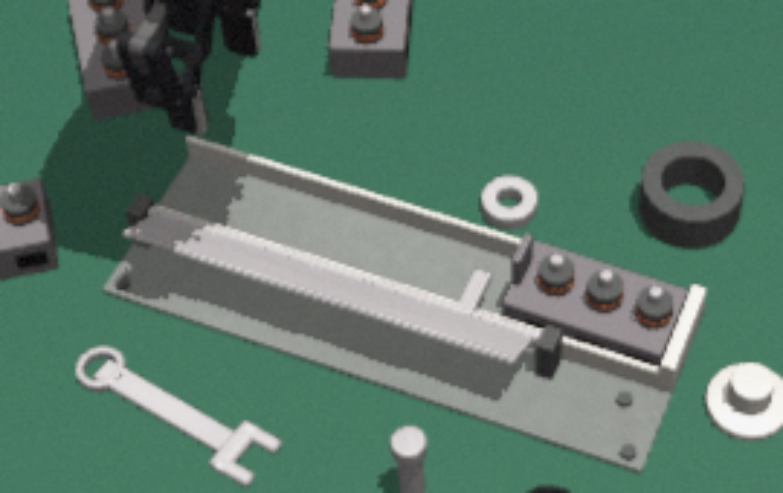

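The rack is home at crop (510–690, 240–360), the gate arm at (475,290) is shut behind it, and the robot is clear. Handing in.

```bash
python3 -c "
from h import *
print(ticket.finish_job())"
```

```text
the job is handed in; nothing more can be done
None
```

I held the gate open by its pedal and pushed the rack home against the end stop. The gate is shut behind it, the arm is clear, and the job was handed in at about 13 s; the hand-in returned no verdict.

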